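# Tip the tube cradle one division with its worm crank

## Task

Draw the locking bolt of the tube tilting stand all the way out, then wind the crank clockwise (as seen from above), some two and a half to three and a half turns, until the tube cradle has tipped up one division and its index arm bears firmly on the sprung stop. Feel for the stop: wind on only until its stiff spring is clearly pressed, do not force the drive against it, and leave the crank there. Leave the cup, bottles and carton round the stand where they are.

Things in the scene. Friction and masses are not known exactly. Their poses are not given: they have to be found in the camera images.
- stand: The tube tilting stand, fixed to the bench; origin under the crank axis at bench level; x to its back, y to the tube cradle at its left, z up. Grey base 130 mm deep from y = -45 to +227 mm; worm housing 70 x 70 mm and 95 mm high under the crank. The rack with tubes lies between y = 120 and 190 mm and is up to 190 mm high: keep the hand clear of it.
- crank_axis (a point): A point on the crank's upright axis, level with the middle of the crank's handle, 146 mm above the bench; fixed to the stand, with the stand's axes.
- crank_handle (a point): Centre of the crank's black upright handle, a round sleeve 16 mm thick, from 122 to 166 mm above the bench, spinning freely on its pin 40 mm from the crank axis. The steel crank arm under it is 18 mm wide, its top 119 mm above the bench. Parked towards the cradle (+y of the stand). Wind clockwise seen from above; 36 crank turns make one turn of the cradle.
- bolt (a joint): How far the locking bolt is drawn out, m: about 0 locked (its tip stands in the way of the crank's tail), 0.030 fully out at its end stop. Stays where left; needs about 2 N.
- bolt_post (a point): On the black-headed upright post of the locking bolt, 138 mm above the bench; the post is 12 mm thick (head 16 mm) and stands from 108 to 150 mm above the bench. The bolt, a 10 mm square rod at 106 to 116 mm height, runs from it towards the crank (+y of the stand) and slides out to -y. About 40 mm are free above the rod between post and crank, to push from the inside; or grip the post.
- cradle: Tilting cradle with the tube rack and, on its far left side, an upright index arm with a roller (12 mm thick, 95 mm from the tilt axis). Origin on the tilt axis, 20 mm behind the crank axis, 92 mm above the bench; the tilt axis runs along the stand's y. Level at the start; winding raises its far end and swings the arm to the front. One division is 30 degrees.
- stop: Dark steel bracket, 184 mm high, at the front left of the stand; origin under it at bench level. Its screw carries a stiff sprung pin that the roller meets after about 2.5 to 3.5 crank turns: the screw's setting differs by up to 8 mm either way and is not given.
- stop_head (a point): Fixed point on the bracket at the height of the sprung pin. How it feels: free winding needs about 3.5 N along the handle's path (standing still, friction may act either way); once the pin is met the force rises by about 4 to 6 N per radian of crank. Firmly pressed: 3 to 5 N above the free drag. Overstrained: 7 N above it. Let go, the crank may spring back a little and stays pressed.
- cup: White-lidded specimen cup behind the crank, 52 x 52 x 56 mm, origin under its centre. Bystander.
- amber_bottle: Small brown bottle left of the stand, 31 x 31 x 78 mm, origin under its centre. Bystander.
- oil_bottle: Smaller white-capped bottle left of the stand, 24 x 24 x 55 mm, origin under its centre. Bystander.
- carton: Upright carton at the right, 35 x 60 x 105 mm, origin under its centre. Bystander.

How it is judged:
By the outcome, as a careful person would: the job done as asked, in the order asked, and still so for the second after the job is handed in, with the robot touching nothing.
It also fails if it takes over 72 s, if anything falls off the work surface, if the arm or the gripper's body presses on something with over 40 N, if the wrist force passes 120 N, or if a joint passes its speed limit or range.

## Robot

A 6-joint arm with a two-finger parallel gripper is mounted at the origin on a cart in front of the work surface, level with it; the furniture and walls round the work are solid. World frame = base frame: x ahead of the robot, y to its left, z up, the work surface at z = 0. Lengths are in m, angles in rad, forces in N, time in s.
With the tool pointing down it reaches from about 0.35 to 0.775 m from the base axis. Payload 7.3 kg.
Tool frame: the origin (TCP) lies at the centre of the arm's flange, where the gripper is bolted on; the fingertips stand 178 mm ahead of it and the grasp point (between the pads) lies 159 mm ahead of it; z points along the fingers, y is the line along which they close (so a half turn about z gives the same grasp; the last joint's range is limited). The gripper opens to 92 mm and grips with 3 to 60 N. Pads are 19 mm wide; open, the fingers measure 130 mm over their backs; the gripper's body (75 mm by 190 mm) begins 47 mm behind the grasp point.
Start: joints at [1.191, 0.342, 1.524, -0, 1.275, -0.146], TCP at [0.122, 0.511, 0.405] pointing down, gripper open.
Joint ranges: [-2.53, 2.53], [-0.77, 2.02], [0.04, 2.7], [-1, 4.14], [0.28, 2.66], [-3.11, 3.11]. Speed limits (rad/s): [2.57, 2.57, 3.14, 3.14, 3.14, 3.14].

## Interface

Orientations are given as [roll, pitch, yaw] about the fixed x, y, z axes, in that order (R = Rz(yaw) Ry(pitch) Rx(roll)).
In Python, from cell import telemetry, vision, ticket gives the robot as it stands.
- The arm moves only by the shell command python3 -m crank 'ROWS' [FORCE]. ROWS is JSON, a list of rows, each a list of 5 numbers: the gripper command: -1 is shut, 1 is fully open, values between are in proportion, then the shift along the tool's x, y, z in mm, then the turn about the tool's z in rad. In form: [[fingers, dx, dy, dz, roll], ...]. A call has 1 to 12 rows; each row is the pose to reach, as a shift and turn from the pose commanded when the call began, along the tool's axes at that moment; what a row does not reach only later rows make up. A row lasts 1/12 s, in which the tool goes at most 41.7 mm and 7.16 degrees, less where a joint would pass 70% of its speed; a pose out of reach is approached as far as the arm can. A call with a gripper value outside its range is refused whole. The fingers move at their own pace and stop on an object; FORCE is the grip in N (left out, the last holds). Time passes only in rows, so rows that repeat a pose let the fingers close. It gives the time, the measured TCP pose, the force, the opening and the grip force at its end, in the units of the state.
- telemetry.observe(): the state, without advancing time (a new reading comes with each control period).
- vision.read_camera(name): name is "side" or "top" or "wrist"; returns (picture, depth): 384x512x3 uint8, red, green, blue; 384x512 float32, m along the optical axis (not along the pixel's ray), 0 where there is no reading.
- vision.get_calibration(name): a dict with "camera_matrix" (3x3 intrinsics, pixels), "rvec" (rotation vector, rad) and "tvec" (3), from world to camera coordinates, as OpenCV has them. Camera axes: x right, y down, z forward; pixel columns grow to the right and rows downward; lengths in m; the calibration is good to about 2 mm. A picture is of the moment at which its call begins: read the wrist's pose just before it. get_calibration takes no time and is no camera call; for the wrist camera it gives the pose at the moment of the call.
- ticket.hand_in(): hands the job in; it is judged then, once.
The state is a dict: "time": time; "qpos": joint angles; "qvel": joint speeds; "joint_efforts": joint torques, N m; "tool_pos": TCP position; "tool_rot": TCP orientation; "contact_force": force on the tool from outside, world axes, zero at the start; "torque": the same for the moment, N m; "opening": finger opening in m; "grip_force": force on a finger pad.
Only numpy, scipy, OpenCV 4.12 (cv2) and the standard library are available. Lean on these libraries where they do the work, as an engineer would, in place of code of your own. Each camera call takes 0.05 s, during which the arm holds its last target. There are 200 camera calls.

## Working session

There is one attempt and no reset: what is moved stays moved. The work goes in short steps, Python scripts to look and compute and a shell command to move; the robot and the scene stay as the last step left them, time stands still between calls to the robot, and variables do not carry over. Pictures are saved under pics/ and viewed, at most 10 in all, crops included, and the job is handed in when it is done.

```bash
mkdir -p pics; ls; python3 - <<'E'
from cell import telemetry, vision
import cv2,numpy as np
print(telemetry.observe())
ims=[]
for n in("top","side"):
    p,d=vision.read_camera(n); np.savez(f'pics/{n}0.npz',p=p,d=d); c=vision.get_calibration(n); print(n,c)
    cv2.imwrite(f'pics/{n}0.png',cv2.resize(p[:,:,::-1],(800,600)))
E
```

```text
pics
{'time': 0.0, 'qpos': array([ 1.19101290e+00,  3.42720164e-01,  1.52501892e+00, -6.95398659e-06,
        1.27539260e+00, -1.46041637e-01]), 'qvel': array([-0.0016464 ,  0.00112873, -0.00046622,  0.00105878,  0.00126804,
        0.00213319]), 'joint_efforts': array([ 9.35678072e-04, -4.31246674e+01, -2.44225502e+01,  7.19845318e-02,
        5.58976515e-02, -1.40426769e-04]), 'tool_pos': array([0.12154976, 0.51059595, 0.40404542]), 'tool_rot': array([-3.14006904e+00, -2.17384785e-04,  2.90785273e+00]), 'contact_force': array([0.06873437, 0.67427077, 0.4654492 ]), 'torque': array([-0.08799902,  0.01231298,  0.01868751]), 'grip_force': 0.0, 'opening': 0.09184731536171721}
top {'camera_matrix': array([[412.92226676,   0.        , 254.11811167],
       [  0.        , 412.92226676, 190.19077358],
       [  0.        ,   0.        ,   1.        ]]), 'rvec': array([ 2.15526661, -2.1108283 ,  0.1216926 ]), 'tvec': array([0.12837185, 0.54297426, 1.08139769])}
side {'camera_matrix': array([[482.23274829,   0.        , 259.87221886],
       [  0.        , 482.23274829, 194.35361046],
       [  0.        ,   0.        ,   1.        ]]), 'rvec': array([ 0.07190853,  2.68461874, -1.5666042 ]), 'tvec': array([0.5401194 , 0.04469506, 1.32966431])}
```

View pics/top0.png

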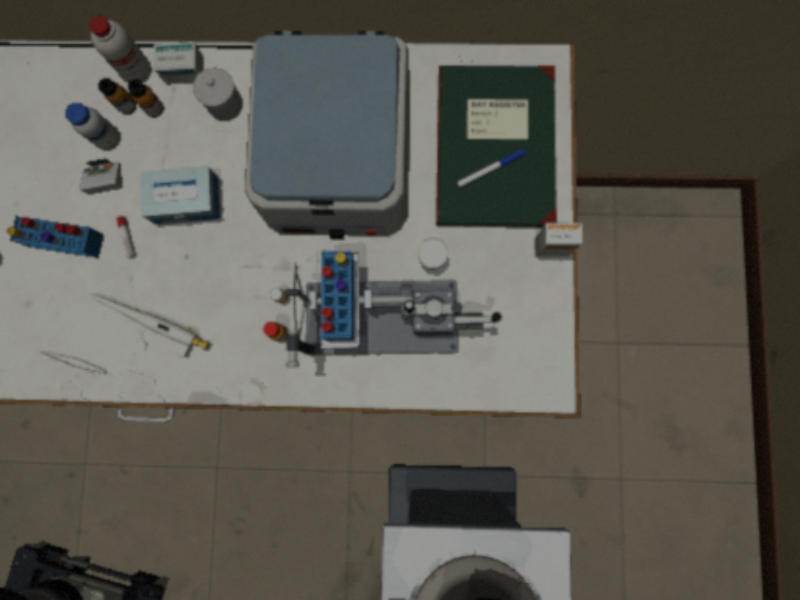

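View pics/side0.png

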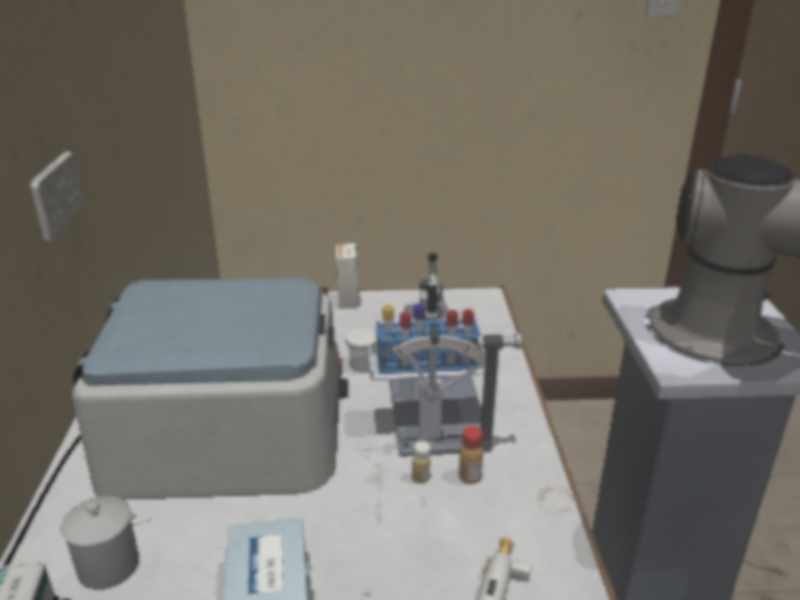

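The top view shows the handle's black top near (408,308), the crank hub at (435,310), the post head at (497,317), and the cup at (433,252) in the 800x600 picture. The side view shows the stop bracket at (490,390), nearer the robot.

```bash
cat > h.py <<'E'
import numpy as np,cv2
from cell import vision
def cam(n):
    c=vision.get_calibration(n);return c['camera_matrix'],cv2.Rodrigues(c['rvec'])[0],c['tvec']
def ray(c,uv,z):
    K,R,t=c; d=R.T@np.linalg.inv(K)@np.array([uv[0],uv[1],1.]); o=-R.T@t
    return o+d*(z-o[2])/d[2]
def pt(c,uv,dep):
    K,R,t=c; return R.T@(np.linalg.inv(K)@np.array([uv[0],uv[1],1.])*dep-t)
def blobs(p,box,thr=45,inv=True,amin=4):
    x0,y0,x1,y1=box; v=p[y0:y1,x0:x1].max(2)
    m=(v<thr).astype(np.uint8)
    n,l,s,c=cv2.connectedComponentsWithStats(m)
    return [(c[i]+[x0,y0],s[i,4],s[i,:4]+[x0,y0,0,0],np.argwhere(l==i)[:,::-1]+[x0,y0]) for i in range(1,n) if s[i,4]>=amin]
E
python3 - <<'E'
from h import *
f=np.load('pics/top0.npz');p,d=f['p'],f['d'];c=cam('top')
for name,box,z in(("handle",(250,185,272,210),.166),("post",(305,192,328,215),.150)):
    for b in blobs(p,box,50): print(name,b[:3],ray(c,b[0],z), pt(c,b[0],np.median([d[v,u] for u,v in b[3]])))
# gray base corners: depth heightmap
v,u=np.mgrid[150:240,170:340]; P=np.stack([pt(c,(a,b),d[b,a]) for a,b in zip(u.ravel(),v.ravel())])
for lo,hi in((.01,.03),):
    m=(P[:,2]>lo)&(P[:,2]<hi)&(p[150:240,170:340].max(2).ravel()<150)
    q=P[m]; print(m.sum(),cv2.minAreaRect(q[:,:2].astype(np.float32)),q[:,2].mean())
m=(P[:,2]>.085)&(P[:,2]<.125)&(np.abs(P[:,1]+.0)<.5);
cv2.imwrite('pics/c1.png',cv2.resize(p[150:240,170:340,::-1],(800,424),interpolation=cv2.INTER_CUBIC))
E
```

```text
handle (array([261.8       , 197.93333333]), np.int32(15), array([259, 196,   6,   5])) [0.50368697 0.11683368 0.166     ] [0.50415142 0.11687866 0.16229909]
handle (array([261.53333333, 203.2       ]), np.int32(15), array([259, 202,   6,   4])) [0.49094191 0.11721633 0.166     ] [0.50169654 0.11841469 0.0704556 ]
post (array([316.95454545, 202.68181818]), np.int32(22), array([315, 200,   5,   6])) [ 0.4966602  -0.01718172  0.15      ] [ 0.49671928 -0.01724356  0.14949273]
1836 ((0.5483806729316711, 0.1940668523311615), (0.21470342576503754, 0.3217165172100067), 1.3446497917175293) 0.01325439581997932
```

View pics/c1.png

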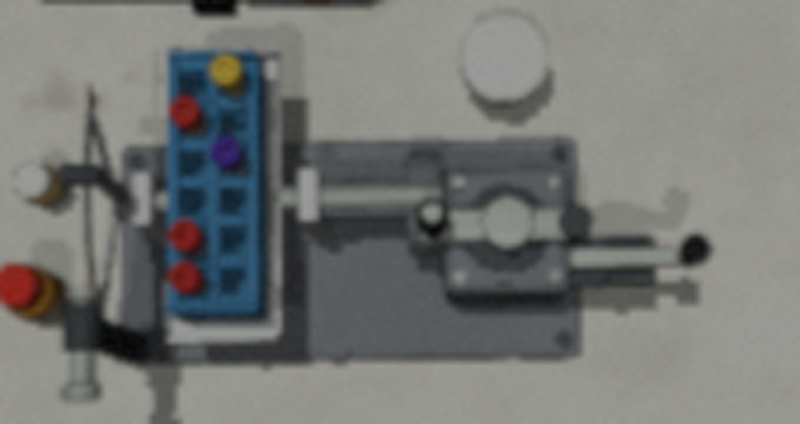

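The crop shows the handle's top at about (432,216), the hub at (507,218), the post head at (693,248) and the base almost square to the world axes. Next I check the axis position, the yaw and the clearance to the box behind.

```bash
python3 - <<'E'
from h import *
f=np.load('pics/top0.npz');p,d=f['p'],f['d'];c=cam('top')
g=lambda x,y:(170+x/4.706-.4,150+y/4.706-.4)
for n,xy,z in(("handletop",(432,215),.166),("hub",(507,218),.125),("s1",(458,182),.095),("s2",(548,185),.095),("s3",(458,276),.095),("s4",(546,273),.095),("post",(693,248),.15),("cup",(505,58),.056),("baseFR",(580,355),.012),("baseBR",(575,143),.012)):
    uv=g(*xy); dd=np.median(d[int(uv[1]):int(uv[1])+2,int(uv[0]):int(uv[0])+2]); print(n,ray(c,uv,z).round(4),pt(c,uv,dd).round(4))
for n,uv in(("boxlidR",(252,120)),("boxfrontR",(258,140)),("boxfoot",(257,146)),("latch",(216,149))): print(n,pt(c,uv,d[uv[1],uv[0]]).round(3))
E
```

```text
handletop [0.5101 0.1179 0.166 ] [0.5098 0.1179 0.1685]
hub [0.5147 0.0786 0.125 ] [0.5144 0.0786 0.1271]
s1 [0.538 0.105 0.095] [0.5378 0.105  0.0962]
s2 [0.5373 0.0556 0.095 ] [0.5371 0.0557 0.0963]
s3 [0.4862 0.104  0.095 ] [0.4862 0.104  0.0951]
s4 [0.4888 0.0561 0.095 ] [0.4885 0.0562 0.0973]
post [ 0.4976 -0.0169  0.15  ] [ 0.4974 -0.0167  0.152 ]
cup [0.6164 0.0793 0.056 ] [0.6165 0.0793 0.0552]
baseFR [0.4496 0.0319 0.012 ] [0.45   0.0315 0.0062]
baseBR [0.5751 0.036  0.012 ] [0.5761 0.0357 0.006 ]
boxlidR [0.693 0.144 0.179]
boxfrontR [0.676 0.132 0.057]
boxfoot [0.669 0.135 0.018]
latch [0.642 0.242 0.086]
```

```bash
python3 -m crank '[[1,-20,-18,-20,0.05],[1,-60,-52,-40,0.15],[1,-90,-79,-40,0.27],[1,-120,-105,-40,0.39],[1,-150,-131,-40,0.51],[1,-180,-158,-40,0.63],[1,-210,-184,-40,0.75],[1,-240,-210,-40,0.87],[1,-270,-236,-40,0.99],[1,-300,-263,-40,1.11],[1,-330,-289,-40,1.23],[1,-360,-315,-40,1.337]]'; python3 -c "
from cell import telemetry as t;print(t.observe()['tool_pos'],t.observe()['tool_rot'])"
```

```text
time: 1.1
tool_pos: [0.3994, 0.1189, 0.4447]
tool_rot: [-3.142, -0.0, 1.564]
contact_force: [0.1, 1.7, -0.9]
opening: 0.0921
grip_force: 0.0
[0.39940409 0.11886981 0.44465206] [-3.14150099e+00 -1.85063993e-04  1.56439811e+00]
```

```bash
cat > w.py <<'E'
import sys
from h import *
from cell import telemetry
n=sys.argv[1]
s=telemetry.observe(); c=cam('wrist'); p,d=vision.read_camera('wrist')
np.savez(f'pics/{n}.npz',p=p,d=d,K=c[0],R=c[1],t=c[2])
cv2.imwrite(f'pics/{n}.png',cv2.resize(p[:,:,::-1],(800,600)))
print(s['tool_pos'],s['time'],'cam',-c[1].T@c[2],c[1][2])
E
python3 w.py w1; python3 -m crank '[[1,-20,15,0,0],[1,-50,36,0,0],[1,-80,57,0,0],[1,-110,79,0,0],[1,-130,93,0,0],[1,-136,98,0,0],[1,-136,98,0,0],[1,-136,98,0,0]]'; python3 w.py w2
python3 - <<'E'
import cv2,numpy as np
a=cv2.imread('pics/w1.png');b=cv2.imread('pics/w2.png')
cv2.imwrite('pics/w12.png',np.hstack([cv2.resize(a,(400,300)),cv2.resize(b,(400,300))]))
E
```

```text
[0.39940409 0.11886981 0.44465206] 1.1 cam [0.39948647 0.18705353 0.42499307] [-0.00107464 -0.25339349 -0.9673627 ]
time: 1.82
tool_pos: [0.4964, -0.0145, 0.4443]
tool_rot: [-3.14, -0.001, 1.571]
contact_force: [0.2, -0.8, 0.4]
opening: 0.0918
grip_force: 0.0
[ 0.4964321  -0.01451448  0.44425591] 1.8167 cam [0.49606424 0.05367712 0.42463026] [-8.38686179e-04 -2.52716592e-01 -9.67539984e-01]
```

View pics/w12.png

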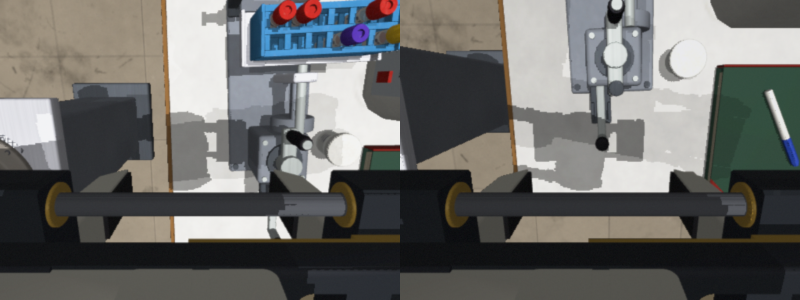

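The left half (w1) shows the handle with its light pin top at (306,145) and the hub at (288,163). The right half (w2) shows the black post head at (601,143), the hub at (615,55), and the handle at the upper edge.

```bash
python3 - <<'E'
from h import *
def L(n):
    f=np.load(f'pics/{n}.npz'); return f['p'],f['d'],(f['K'],f['R'],f['t'])
def tri(c1,u1,c2,u2):
    P=[c[0]@np.c_[c[1],c[2]] for c in(c1,c2)]
    X=cv2.triangulatePoints(P[0],P[1],np.array(u1,float).reshape(2,1),np.array(u2,float).reshape(2,1)); return (X[:3]/X[3]).ravel()
t=np.load('pics/top0.npz'); ct=cam('top')
p1,d1,c1=L('w1');p2,d2,c2=L('w2')
for b in blobs(p2,(240,165,275,200),50): print('post',b[:3],ray(c2,b[0],.15),pt(c2,b[0],np.median([d2[v,u] for u,v in b[3]])),tri(c2,b[0],ct,(316.95,202.68)))
for n,p,c,d,box in(('w1',p1,c1,d1,(350,195,395,225)),('w2',p2,c2,d2,(255,48,295,92))):
    x0,y0,x1,y1=box; g=cv2.medianBlur(cv2.cvtColor(p[y0:y1,x0:x1],cv2.COLOR_RGB2GRAY),3)
    h=cv2.HoughCircles(g,cv2.HOUGH_GRADIENT,1,20,param1=80,param2=10,minRadius=8,maxRadius=22)
    print(n,h)
    if h is not None:
        for q in h[0][:2]: print(ray(c,(q[0]+x0,q[1]+y0),.127), d[int(q[1]+y0),int(q[0]+x0)], pt(c,(q[0]+x0,q[1]+y0),d[int(q[1]+y0),int(q[0]+x0)]))
# handle top in w1: points with height ~.166
for p,d,c,(x0,y0,x1,y1) in((p1,d1,c1,(350,150,420,210)),(p2,d2,c2,(250,0,300,40))):
    Q=np.array([pt(c,(u,v),d[v,u]) for v in range(y0,y1) for u in range(x0,x1)])
    for lo,hi in((.158,.175),(.145,.157),(.113,.121)):
        m=(Q[:,2]>lo)&(Q[:,2]<hi); q=Q[m]
        if len(q): print('h',lo,len(q),q.mean(0),q.min(0),q.max(0))
E
```

```text
post (array([258.28333333, 183.375     ]), np.int32(240), array([250, 175,  17,  18])) [ 0.4972858  -0.01427913  0.15      ] [ 0.49728692 -0.01434167  0.14974724] [ 0.49801124 -0.01864972  0.13485806]
w1 [[[25.5 23.5 16.9]]]
[0.51482784 0.07708848 0.127     ] 0.31507063 [0.51448576 0.07741462 0.1278838 ]
w2 [[[20.5 22.5 15.5]]]
[0.51217201 0.0808301  0.127     ] 0.28038594 [0.51213146 0.08076174 0.12774935]
h 0.158 347 [0.50802223 0.12262427 0.16609477] [0.50162523 0.11344815 0.15803003] [0.51743422 0.12980972 0.17128823]
h 0.145 83 [0.50490255 0.12459388 0.15090714] [0.50203542 0.11729336 0.14518033] [0.51277612 0.12909436 0.15692588]
h 0.113 508 [0.50723574 0.10710177 0.11841484] [0.49806403 0.08250512 0.1130215 ] [0.51977028 0.12953002 0.12097919]
h 0.158 407 [0.50990294 0.11873912 0.16631538] [0.50198225 0.11287001 0.15805526] [0.51824816 0.12629026 0.1716625 ]
h 0.145 48 [0.50912348 0.11490857 0.15072124] [0.50289944 0.11312916 0.1450312 ] [0.51715808 0.11989588 0.15697617]
h 0.113 259 [0.50960672 0.11295301 0.118826  ] [0.50128497 0.10713644 0.11320273] [0.5198299  0.12748754 0.1207541 ]
```

```bash
python3 -m crank '[[1,0,0,15,0],[1,-1,1,45,0],[1,-1,1,75,0],[1,-1,1,105,0],[1,-1,1,130,0],[0.2,-1,1,143,0],[-0.2,-1,1,146,0],[-0.6,-1,1,146,0],[-1,-1,1,146,0],[-1,-1,1,146,0],[-1,-1,1,146,0],[-1,-1,1,146,0]]' 25; python3 w.py w3
```

```text
time: 2.87
tool_pos: [0.498, -0.016, 0.2997]
tool_rot: [3.14, 0.0, 1.571]
contact_force: [-0.4, 0.1, 0.3]
opening: 0.0495
grip_force: 0.0
[ 0.49798509 -0.01603727  0.29965924] 2.8667 cam [0.49765708 0.05214219 0.27995872] [ 0.00245507 -0.25380852 -0.96725137]
```

View pics/w3.png

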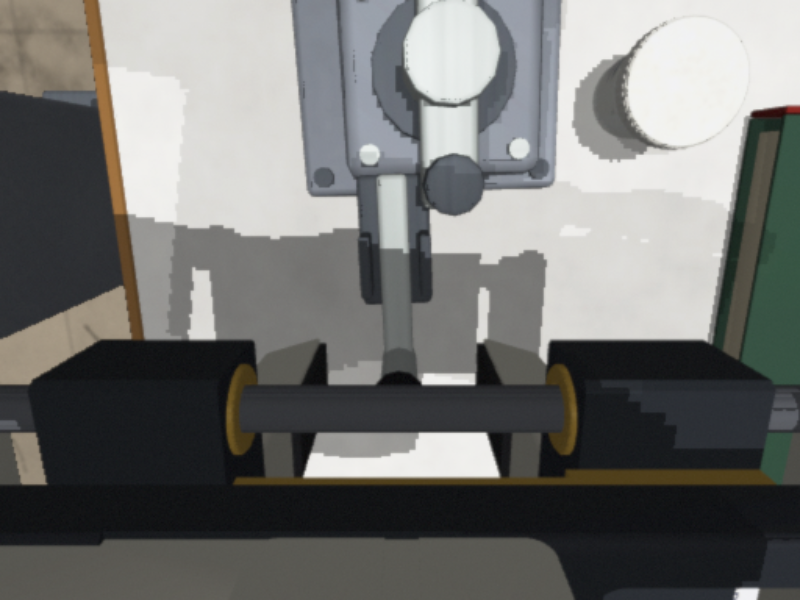

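The post head at (400,380) is centred between the half-closed fingers, with the rod running up to the housing. I carry on closing.

```bash
python3 -m crank '[[-1,0,0,0,0],[-1,0,0,0,0],[-1,0,0,0,0],[-1,0,0,0,0],[-1,0,0,0,0],[-1,0,0,0,0],[-1,0,0,0,0],[-1,0,0,0,0],[-1,0,0,0,0],[-1,0,0,0,0]]' 25
```

```text
time: 3.75
tool_pos: [0.4977, -0.0162, 0.2987]
tool_rot: [-3.141, -0.0, 1.571]
contact_force: [-2.0, -1.4, 1.9]
opening: 0.0146
grip_force: 25.0
```

Gripped (on the head/neck). Now I draw it out along -y (tool -x), with a slight +x for the yaw.

```bash
python3 -m crank '[[-1,-3,0,0,0],[-1,-7,0,0,0],[-1,-11,0.5,0,0],[-1,-15,0.5,0,0],[-1,-19,0.5,0,0],[-1,-23,1,0,0],[-1,-26,1,0,0],[-1,-28,1,0,0],[-1,-28,1,0,0],[-1,-28,1,0,0]]'; python3 -m crank '[[-1,-1,0,0,0],[-1,-2,0,0,0],[-1,-2,0,0,0],[-1,-2,0,0,0]]';python3 -m crank '[[-1,-1,0,0,0],[-1,-2,0,0,0],[-1,-2,0,0,0],[-1,-2,0,0,0]]'
```

```text
time: 4.58
tool_pos: [0.4988, -0.0446, 0.2987]
tool_rot: [-3.142, 0.001, 1.571]
contact_force: [-2.9, -2.0, 1.0]
opening: 0.015
grip_force: 25.0
time: 4.92
tool_pos: [0.4988, -0.0459, 0.2987]
tool_rot: [-3.142, -0.0, 1.571]
contact_force: [-2.9, 2.5, 0.5]
opening: 0.0151
grip_force: 25.0
time: 5.25
tool_pos: [0.4988, -0.0466, 0.2985]
tool_rot: [-3.141, -0.003, 1.571]
contact_force: [-0.6, 12.0, 0.5]
opening: 0.015
grip_force: 25.0
```

```bash
python3 -m crank '[[0.3,1,0,0,0],[0.3,1,0,0,0],[0.3,1,0,0,0],[0.3,1,0,0,0],[0.3,1,0,0,0],[0.3,1,0,-15,0],[0.3,1,0,-45,0],[0.3,1,0,-70,0],[0.3,25,2,-75,0],[0.3,60,4,-75,0],[0.3,95,7,-75,0],[0.3,130,9,-75,0]]'; python3 -m crank '[[0.3,25,2,0,0],[0.3,36,3,0,0],[0.3,36,3,0,0],[0.3,36,3,0,0],[0.3,36,3,0,0]]'; python3 w.py w4
```

```text
time: 6.25
tool_pos: [0.5079, 0.0828, 0.3742]
tool_rot: [3.14, 0.0, 1.569]
contact_force: [0.8, -0.2, 1.0]
opening: 0.0593
grip_force: 0.0
time: 6.67
tool_pos: [0.5109, 0.1167, 0.3736]
tool_rot: [-3.141, 0.001, 1.57]
contact_force: [-0.2, -0.6, 0.1]
opening: 0.0599
grip_force: 0.0
[0.51091541 0.11671475 0.37362992] 6.6667 cam [0.51062964 0.18487932 0.35391631] [ 2.56178494e-04 -2.54109603e-01 -9.67175395e-01]
```

View pics/w4.png

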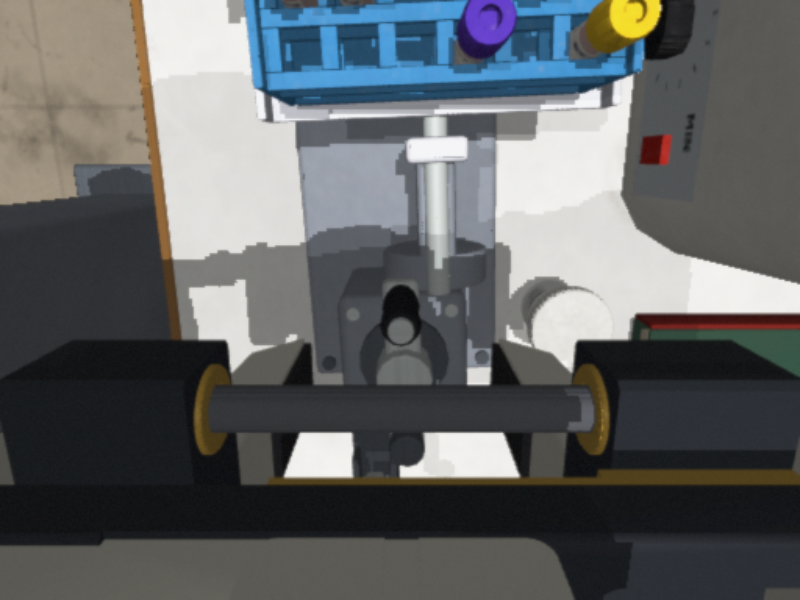

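The handle's pin top is at (401,330), midway between the fingers, with the hub at (404,372).

```bash
python3 - <<'E'
from h import *
f=np.load('pics/w4.npz'); d=f['d'];c=(f['K'],f['R'],f['t'])
for n,uv,z in(('handle',(401*.64-.2,330*.64-.2),.170),('hub',(404*.64-.2,372*.64-.2),.127)):
    print(n,ray(c,uv,z),pt(c,uv,d[int(round(uv[1])),int(round(uv[0]))]))
Q=np.array([pt(c,(u,v),d[v,u]) for v in range(180,225) for u in range(240,275)])
m=(Q[:,2]>.160)&(Q[:,2]<.18);q=Q[m];print(len(q),q.mean(0),q.min(0),q.max(0))
E
```

```text
handle [0.51056632 0.12207114 0.17      ] [0.51056596 0.12171843 0.16896719]
hub [0.51198155 0.08601462 0.127     ] [0.51198068 0.08607799 0.12714543]
544 [0.51030124 0.12318333 0.16658944] [0.50213533 0.11394955 0.1600181 ] [0.51844762 0.12968338 0.17124699]
```

```bash
python3 -m crank '[[0.3,3,0,20,0],[0.3,3,0,45,0],[0.3,3,0,65,0],[0,3,0,68,0],[-0.5,3,0,68,0],[-1,3,0,68,0],[-1,3,0,68,0],[-1,3,0,68,0],[-1,3,0,68,0],[-1,3,0,68,0],[-1,3,0,68,0],[-1,3,0,68,0]]' 20; python3 -m crank '[[-1,0,0,0,0],[-1,0,0,0,0]]'
```

```text
time: 7.72
tool_pos: [0.5108, 0.121, 0.3063]
tool_rot: [3.141, -0.0, 1.571]
contact_force: [-2.1, -0.1, 5.2]
opening: 0.0154
grip_force: 20.0
time: 7.88
tool_pos: [0.5109, 0.121, 0.3063]
tool_rot: [3.141, -0.0, 1.571]
contact_force: [-1.9, -1.3, 5.3]
opening: 0.0159
grip_force: 20.0
```

```bash
python3 -m crank '[[-1,-0.2,4,-1,0],[-1,-1,10.4,-1,0],[-1,-4.7,20.2,-1,0],[-1,-10.7,28.7,-1,0],[-1,-10.7,28.7,-1,0]]'; python3 -m crank '[[-1,-8.1,6.6,0,0],[-1,-17.6,11,0,0],[-1,-27.9,12.7,0,0],[-1,-27.9,12.7,0,0],[-1,-27.9,12.7,0,0]]'
```

```text
time: 8.3
tool_pos: [0.5409, 0.109, 0.3064]
tool_rot: [3.141, 0.001, 1.57]
contact_force: [-0.6, -3.5, -0.1]
opening: 0.0156
grip_force: 20.0
time: 8.72
tool_pos: [0.5523, 0.0809, 0.3064]
tool_rot: [-3.141, 0.002, 1.569]
contact_force: [-1.3, -3.0, -2.7]
opening: 0.0155
grip_force: 20.0
```

```bash
python3 -m crank '[[-1,-10.4,-1,0,0],[-1,-20.2,-4.7,0,0],[-1,-28.7,-10.7,0,0],[-1,-35.3,-18.8,0,0],[-1,-39.7,-28.3,0,0],[-1,-41.4,-38.6,0,0],[-1,-40.4,-49,0,0],[-1,-36.7,-58.8,0,0],[-1,-30.7,-67.3,0,0],[-1,-22.6,-73.9,0,0],[-1,-13.1,-78.3,0,0],[-1,-2.8,-80,0,0]]'; python3 w.py w5
```

```text
time: 9.72
tool_pos: [0.4719, 0.0786, 0.3065]
tool_rot: [3.14, 0.002, 1.57]
contact_force: [5.4, -3.9, -11.2]
opening: 0.0154
grip_force: 20.0
[0.47187053 0.07857998 0.30653615] 9.7167 cam [0.47158778 0.14673168 0.28673163] [ 0.0019975  -0.25529632 -0.9668608 ]
```

View pics/w5.png

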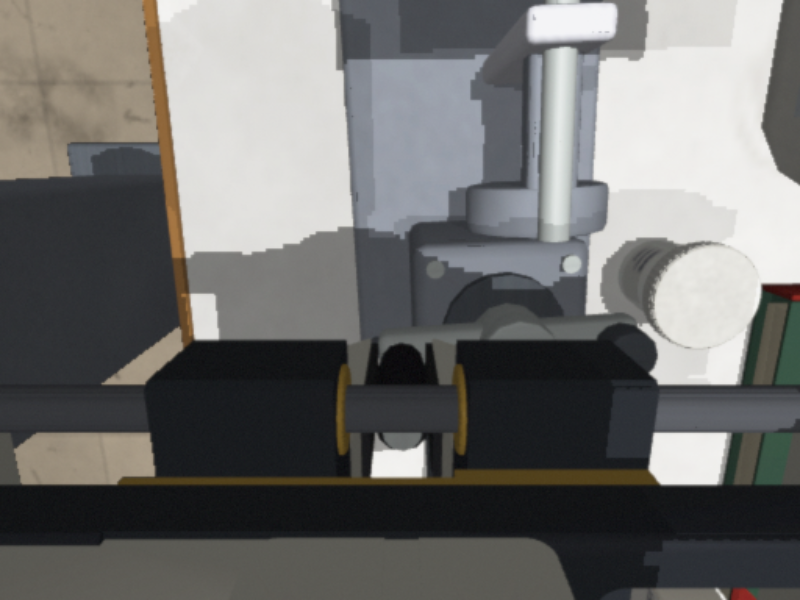

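The handle is held between the pads at (400,380), and the crank arm now points to the front. The downward pull means the grip sits slightly high, so I lower it a little and go on.

```bash
python3 -m crank '[[-1,10.4,1.5,0.7,0],[-1,20.2,5.2,0.7,0],[-1,28.7,11.2,0.7,0],[-1,35.3,19.3,0.7,0],[-1,39.7,28.8,0.7,0],[-1,41.4,39,0.7,0],[-1,40.4,49.3,0.7,0],[-1,36.7,59.1,0.7,0],[-1,30.7,67.6,0.7,0],[-1,22.6,74.2,0.7,0],[-1,13.1,78.6,0.7,0],[-1,2.8,80.2,0.7,0]]'; python3 -m crank '[[-1,-10.4,-1,0,0],[-1,-20.2,-4.7,0,0],[-1,-28.7,-10.7,0,0],[-1,-35.3,-18.8,0,0],[-1,-39.7,-28.3,0,0],[-1,-41.4,-38.6,0,0],[-1,-40.4,-49,0,0],[-1,-36.7,-58.8,0,0],[-1,-30.7,-67.3,0,0],[-1,-22.6,-73.9,0,0],[-1,-13.1,-78.3,0,0],[-1,-2.8,-80,0,0]]'
```

```text
time: 10.77
tool_pos: [0.5526, 0.0826, 0.3063]
tool_rot: [-3.14, -0.001, 1.571]
contact_force: [-6.4, 3.8, 2.9]
opening: 0.0155
grip_force: 20.0
time: 11.77
tool_pos: [0.4721, 0.08, 0.3064]
tool_rot: [3.141, 0.0, 1.571]
contact_force: [2.4, -4.2, -1.1]
opening: 0.0158
grip_force: 20.0
```

```bash
python3 -m crank '[[-1,10.4,1,0,0],[-1,20.2,4.7,0,0],[-1,28.7,10.7,0,0],[-1,35.3,18.8,0,0],[-1,39.7,28.3,0,0],[-1,41.4,38.6,0,0],[-1,40.4,49,0,0],[-1,36.7,58.8,0,0],[-1,30.7,67.3,0,0],[-1,22.6,73.9,0,0],[-1,13.1,78.3,0,0],[-1,2.8,80,0,0]]'; python3 -m crank '[[-1,-5.2,-0.3,0,0],[-1,-10.4,-1,0,0],[-1,-15.4,-2.6,0,0],[-1,-20.2,-4.7,0,0]]';python3 -m crank '[[-1,-4.4,-2.8,0,0],[-1,-8.5,-6,0,0],[-1,-12,-9.9,0,0],[-1,-15.1,-14.1,0,0]]'
```

```text
time: 12.77
tool_pos: [0.5527, 0.0836, 0.3062]
tool_rot: [-3.139, -0.002, 1.571]
contact_force: [-7.0, 3.2, 7.8]
opening: 0.0155
grip_force: 20.0
time: 13.1
tool_pos: [0.5483, 0.0634, 0.3063]
tool_rot: [3.141, -0.002, 1.571]
contact_force: [-0.4, 5.8, 4.8]
opening: 0.0159
grip_force: 20.0
time: 13.43
tool_pos: [0.5337, 0.0471, 0.3063]
tool_rot: [3.14, -0.001, 1.571]
contact_force: [0.7, 5.3, 4.6]
opening: 0.0158
grip_force: 20.0
```

```bash
cat > t.py <<'E'
from cell import telemetry; import numpy as np
s=telemetry.observe(); r=s['tool_pos'][:2]-[.5123,.0808]; a=np.arctan2(r[0],r[1]); F=s['contact_force'][:2]
t=np.array([np.cos(a),-np.sin(a)])
print('angle',np.degrees(a)%360,'rad',np.hypot(*r),'RESIST',-F@t,'radial',F@r/np.hypot(*r))
E
python3 -m crank '[[-1,-2.5,-4.6,-0.3,0],[-1,-4.4,-9.5,-0.3,0],[-1,-5.6,-14.6,-0.3,0],[-1,-6.1,-19.8,-0.3,0]]' >/dev/null; python3 t.py;  python3 -m crank '[[-1,0.2,-5.2,0,0],[-1,1,-10.4,0,0],[-1,2.5,-15.4,0,0],[-1,4.7,-20.2,0,0]]'; python3 t.py
```

```text
angle 177.5534344164906 rad 0.040071918433473186 RESIST 3.610226148760059 radial -4.518080373930894
time: 14.1
tool_pos: [0.4939, 0.0452, 0.3063]
tool_rot: [3.139, 0.001, 1.57]
contact_force: [4.9, 1.9, -0.1]
opening: 0.0151
grip_force: 20.0
angle 207.308623782777 rad 0.040098310343114334 RESIST 3.484228539985524 radial -3.9766111778770568
```

```bash
python3 -m crank '[[-1,2.7,-4.4,0,0],[-1,6,-8.5,0,0],[-1,9.9,-12.1,0,0],[-1,14.1,-15.1,0,0]]' >/dev/null; python3 t.py;  python3 -m crank '[[-1,4.6,-2.5,0,0],[-1,9.5,-4.4,0,0],[-1,14.6,-5.6,0,0],[-1,19.8,-6.1,0,0]]' >/dev/null; python3 t.py
```

```text
angle 238.26863959419006 rad 0.040042184248664986 RESIST 2.132378122399609 radial -2.235651641261963
angle 268.6828432630541 rad 0.04013292559040091 RESIST 2.7821470855254886 radial -2.795716911211811
```

```bash
python3 -m crank '[[-1,5.2,0.3,0,0],[-1,10.4,1,0,0],[-1,15.4,2.6,0,0],[-1,20.2,4.7,0,0]]' >/dev/null; python3 t.py;  python3 -m crank '[[-1,4.4,2.8,0,0],[-1,8.5,6,0,0],[-1,12,9.9,0,0],[-1,15.1,14.1,0,0]]' >/dev/null; python3 t.py
```

```text
angle 298.79969107693273 rad 0.040188897464504394 RESIST 4.288628780516643 radial -3.337471747257772
angle 328.6861917148553 rad 0.04028666393194319 RESIST 4.0924408154034095 radial -3.7289667996878935
```

```bash
python3 -m crank '[[-1,2.5,4.6,0,0],[-1,4.4,9.5,0,0]]' >/dev/null; python3 t.py;  python3 -m crank '[[-1,1.2,5.1,0,0],[-1,1.7,10.3,0,0]]' >/dev/null; python3 t.py
```

```text
angle 343.5896073708602 rad 0.04033927334269377 RESIST 3.7222077117419046 radial -3.895240984818064
angle 358.33226591349876 rad 0.04037621385659755 RESIST 3.5214623336655912 radial -3.5052458848941757
```

```bash
python3 -m crank '[[-1,-0.2,5.2,0,0],[-1,-1,10.4,0,0]]' >/dev/null; python3 t.py
```

```text
angle 12.988150276007342 rad 0.04040223703479864 RESIST 3.3757340231860393 radial -4.924192305366215
```

```bash
python3 -m crank '[[-1,-1.5,5,0,0],[-1,-3.7,9.8,0,0]]' >/dev/null; python3 t.py; python3 -m crank '[[-1,-2.7,4.4,0,0],[-1,-6,8.5,0,0]]' >/dev/null; python3 t.py
```

```text
angle 27.66972287116813 rad 0.04040214981825893 RESIST 3.214278014683501 radial -4.276246012666167
angle 42.25762274147484 rad 0.04040684062313425 RESIST 3.6754400960143485 radial -4.570979611061792
```

```bash
python3 -m crank '[[-1,-3.9,3.6,0,0],[-1,-8.1,6.6,0,0]]' >/dev/null; python3 t.py; python3 -m crank '[[-1,-4.6,2.5,0,0],[-1,-9.5,4.4,0,0]]' >/dev/null; python3 t.py
```

```text
angle 56.92681331814009 rad 0.0403418310152484 RESIST 3.0924309518043085 radial -3.290100928688228
angle 71.60335517894146 rad 0.04027662513553713 RESIST 4.0863464191238625 radial -3.4451536531871034
```

73→88→103.

```bash
python3 -m crank '[[-1,-5.1,1.2,0,0],[-1,-10.3,1.7,0,0]]' >/dev/null; python3 t.py; python3 -m crank '[[-1,-5.2,-0.3,0,0],[-1,-10.4,-1,0,0]]' >/dev/null; python3 t.py
```

```text
angle 86.34869503846802 rad 0.04017991517781092 RESIST 4.755314220955113 radial -3.107102601013598
angle 101.11173019496195 rad 0.0400631676021982 RESIST 5.332228563890319 radial -2.483218190730805
```

```bash
python3 -m crank '[[-1,-5,-1.5,0,0],[-1,-9.8,-3.7,0,0]]' >/dev/null; python3 t.py; python3 - <<'E'
from h import *
p,d=vision.read_camera('side'); cv2.imwrite('pics/s2.png',cv2.resize(p[180:300,230:350,::-1],(600,600),interpolation=cv2.INTER_CUBIC))
E
python3 t.py
```

```text
angle 115.9730421970372 rad 0.03994606534186929 RESIST 7.206175045691513 radial -1.1494733097104843
angle 117.08232914280003 rad 0.03998792995698935 RESIST 3.7919170077920668 radial -1.9011047782759785
```

View pics/s2.png

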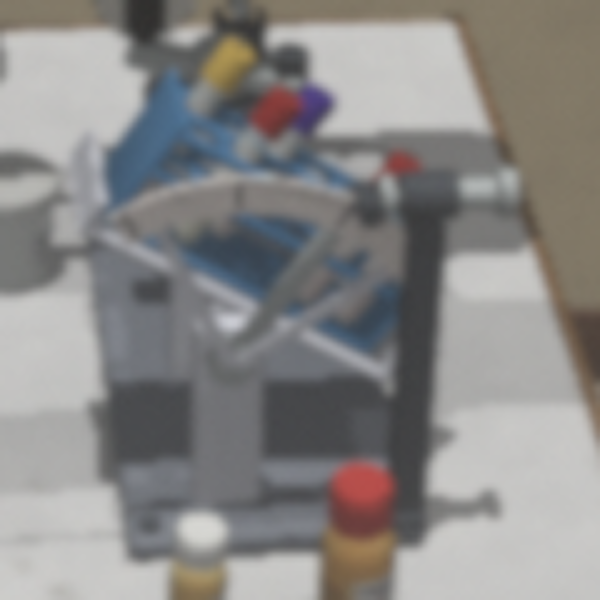

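The side view shows the index arm's roller against the sprung pin at about (370,205), with the cradle tipped up. One short further bit gives a second force reading.

```bash
python3 -m crank '[[-1,-2.2,-1.3,0,0],[-1,-4.4,-2.7,0,0]]' >/dev/null; python3 t.py;python3 -m crank '[[-1,0,0,0,0]]' >/dev/null; python3 t.py;python3 -m crank '[[-1,0,0,0,0],[-1,0,0,0,0]]' >/dev/null; python3 t.py
```

```text
angle 123.25900529599537 rad 0.03986676559481745 RESIST 6.202590401247924 radial -0.1779845444628783
angle 123.65695253065857 rad 0.03989849417788733 RESIST 4.998552725811667 radial -0.8789478972726598
angle 123.59630167936902 rad 0.03989413740024635 RESIST 5.015171471614848 radial -0.4907298858870628
```

```bash
python3 -m crank '[[-1,-1.4,-1.1,0,0],[-1,-2.8,-2.2,0,0]]' >/dev/null; python3 t.py;python3 -m crank '[[-1,-1.4,-1.2,0,0]]' >/dev/null; python3 t.py;python3 -m crank '[[-1,0,0,0,0],[-1,0,0,0,0],[-1,0,0,0,0]]' >/dev/null; python3 t.py
```

```text
angle 128.25907534820647 rad 0.03982612450195753 RESIST 7.50589325201039 radial -1.7780554053291453
angle 130.8874004149115 rad 0.03984967342394114 RESIST 7.770182082499752 radial -1.819236903801216
angle 131.13907623481032 rad 0.03988056045945168 RESIST 5.497408163586434 radial -0.3905349341440513
```

```bash
python3 -m crank '[[0.3,0,0,0,0],[0.3,0,0,0,0],[0.3,0,0,0,0],[0.3,0,0,0,0],[0.3,0,0,0,0],[0.3,0,0,0,0],[0.3,0,0,-10,0],[0.3,0,0,-35,0],[0.3,0,0,-65,0],[0.3,0,0,-90,0],[0.3,0,0,-100,0],[0.3,0,0,-100,0]]'; python3 w.py w6; python3 - <<'E'
from h import *
a=cv2.imread('pics/w6.png'); p,d=vision.read_camera('top'); b=cv2.resize(p[150:240,170:340,::-1],(400,212),interpolation=cv2.INTER_CUBIC)
b=np.vstack([b,np.zeros((88,400,3),np.uint8)]); cv2.imwrite('pics/f.png',np.hstack([cv2.resize(a,(400,300)),b]))
E
```

```text
time: 19.07
tool_pos: [0.5419, 0.0535, 0.4095]
tool_rot: [3.136, 0.0, 1.571]
contact_force: [0.2, 0.1, 0.2]
opening: 0.0599
grip_force: 0.0
[0.5418867  0.05349121 0.40946606] 19.0667 cam [0.54165433 0.12165724 0.38975854] [ 0.00647838 -0.25374602 -0.96724919]
```

View pics/f.png

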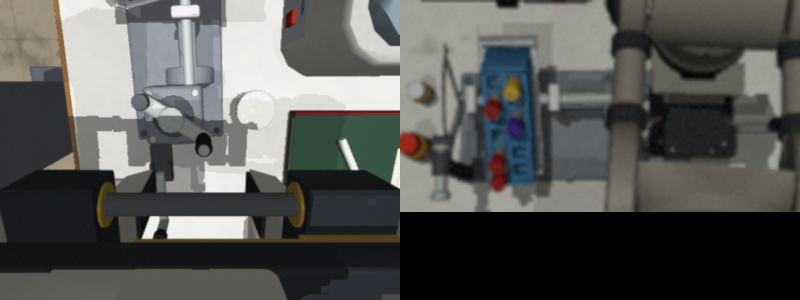

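The handle's top is at (204,145) in the left picture, the bolt is drawn out, and the cup and bottles are undisturbed. I check for spring-back, then hand in.

```bash
python3 - <<'E'
from h import *
f=np.load('pics/w6.npz'); d=f['d'];c=(f['K'],f['R'],f['t'])
Q=np.array([pt(c,(u,v),d[v,u]) for v in range(165,215) for u in range(235,285)])
q=Q[(Q[:,2]>.160)&(Q[:,2]<.18)];m=(q.min(0)+q.max(0))/2; print(m, np.degrees(np.arctan2(m[0]-.5123,m[1]-.0808)))
E
```

```text
[0.54568143 0.061179   0.16541567] 120.4462400283703
```

```bash
python3 -c "
from cell import ticket;print(ticket.hand_in())"
```

```text
the job is handed in; nothing more can be done
None
```

The bolt is fully out against its end stop, and the crank was wound clockwise about 3.4 turns until the roller pressed the sprung stop at roughly 4 N above free drag; on release it sprang back about 10 degrees, still pressed by my estimate, and the job was handed in about 19 s in with the robot clear and the cup and bottles undisturbed in the last picture (the carton was not re-checked).

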